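Gauge the hinge pin and thread it through the lift bracket

ROBOT

A 6-joint arm with a two-finger parallel gripper is mounted at the origin on a cart in front of the work surface, level with it; the furniture and walls round the work are solid. World frame = base frame: x ahead of the robot, y to its left, z up, the work surface at z = 0. Lengths are in m, angles in degrees, forces in N, time in s.
With the tool pointing down it reaches from about 0.375 to 0.925 m from the base axis. Payload 5.7 kg.
Tool frame: the origin (TCP) lies midway between the tips of the shut fingers; the grasp point (between the pads) lies 19 mm behind it (r.tcp_to_grasp is the distance from the TCP to the grasp point, in m); z points along the fingers, y is the direction in which the jaws open and shut (so a half turn about z gives the same grasp; the last joint's range is limited). The gripper opens to 85 mm and grips with 20 to 120 N. Pads are 22 mm wide; open, the fingers measure 114 mm over their backs; the gripper's body (76 mm by 85 mm) begins 54 mm behind the grasp point. The pads swing forward as they close: fully open they stand 13 mm farther back than shut.
Start: joints at [-6.595, 20.558, 86.54, -0, 72.909, -6.595], TCP at [0.6, -0, 0.231] pointing down, gripper open.
Joint ranges: [-170.27, 170.27], [-57.76, 135], [12.27, 136.19], [-55.21, 235.2], [11.17, 155.16], [-170.74, 170.74]. Speed limits (degrees/s): [136.94, 136.94, 180, 180, 180, 180].

INTERFACE

Orientations are given as a 3x3 rotation matrix whose columns are the frame's x, y, z axes.
In Python, from workcell import r gives the robot as it stands. The module is installed in compiled form; this text tells all that it offers.
- The arm moves only by the shell command python3 -m inch 'ROWS' [FORCE]. ROWS is JSON, a list of rows, each a list of 7 numbers: the closure, from 0 (fully open) to 1 (shut), then the shift along the tool's x, y, z in m, then the turn, a rotation vector about the tool's x, y, z in rad. In form: [[gripper, tx, ty, tz, ax, ay, az], ...]. A call has 1 to 12 rows; each row is the pose to reach, as a shift and turn from the pose commanded when the call began, along the tool's axes at that moment; what a row does not reach only later rows make up. A row lasts 1/8 s, in which the tool goes at most 62.5 mm and 10.7 degrees, less where a joint would pass 70% of its speed; a pose out of reach is approached as far as the arm can. A call with a gripper value outside its range is refused whole. The fingers move at their own pace and stop on an object; FORCE is the grip in N (left out, the last holds). Time passes only in rows, so rows that repeat a pose let the fingers close. It gives the time, the measured TCP pose, the force and the opening at its end, in the units of the state.
- r.sense(): the state, without advancing time (a new reading comes with each control period).
- r.snapshot(name): name is "scene" or "side" or "wrist"; returns a dict with "pixels" (420x560x3 uint8, red, green, blue), "K" (3x3 intrinsics, pixels), "k1" (the pictures are not rectified: a ray, as slopes to the right and down, at radius r is drawn at 1 + k1 r^2 times it, then the intrinsics apply), "origin" and "rotation" of the camera in the world. Camera axes: x right, y down, z forward; pixel columns grow to the right and rows downward; lengths in m; the calibration is good to about 2 mm. A picture is of the moment at which its call begins. There is no depth.
- r.sign_off(): hands the job in, once; it reports no verdict.
The state is a dict: "t": time; "joint_positions": joint angles; "qd": joint speeds; "joint_efforts": joint torques, N m; "position": TCP position; "orientation": TCP orientation; "wrist_force": force on the tool from outside, world axes, zero at the start; "wrist_torque": the same for the moment, N m; "width": finger opening in m.
Only numpy, scipy, OpenCV 4.12 (cv2) and the standard library are available. Lean on these libraries where they do the work, as an engineer would, in place of code of your own. Each camera call takes 0.05 s, during which the arm holds its last target. There are 200 camera calls.

TASK

A hinge pin of the egg lift is to be tried and fitted: lift the longer of the two pins out of the wooden rack, push it down into the upright gauge tube until its tip is on the tube's bottom, draw it out again, then thread it from above through the upper and then the lower bushing of the grey bracket. Finish still gripping the pin, at rest and upright, with its tip standing out about 20 mm below the lower bushing, in the open above the base; do not let go of it or rest it on anything. Leave the short pin in the rack and the other things where they are.

Things in the scene. Friction and masses are not known exactly. Their poses are not given: they have to be found in the camera images.
- long_pin: the longer hinge pin: round steel shank 10 mm in diameter and 125 mm long, its last 8 mm tapering to a flat tip 6 mm wide; on top of the shank a black flat grip tab, 14 mm thick (along its x) by 30 mm wide (along its y) by 40 mm high. Total 165 mm, about 70 g (varies). Origin at the centre of the tip, z along the shank to the grip. At the start it stands upright in one of the two rack holes, tip on the hole's floor 15 mm above the table
- long_pin_tip (a point): centre of the long pin's tip (same point as its origin)
- long_pin_grip (a point): centre of the long pin's grip tab, 145 mm above the tip; axes as the pin's. The grip reaches 20 mm above and below it
- short_pin: the short hinge pin, not to be used: the same shank diameter and grip tab, but the shank is only 70 mm long (110 mm total); stands in the other rack hole. Origin at the centre of its tip, z up
- pin_rack: wooden block 70 x 140 x 60 mm, fixed to the table, with two upright blind holes 11.5 mm in diameter and 45 mm deep at y = -40 and +40 mm in its frame; origin at the centre of its underside, z up
- gauge_tube: upright steel tube, fixed: outside diameter 26 mm on a flange 56 mm in diameter, open at the top, bore 14 mm; mouth 65 mm and bore floor 15 mm above the table. Origin under the bore axis at table level, z up
- gauge_mouth (a point): centre of the gauge tube's mouth, 65 mm above the table
- gauge_floor (a point): centre of the floor of the gauge tube's bore, 15 mm above the table
- bracket: grey bracket of the egg lift, fixed to the table: base plate 12 mm thick, 105 x 80 mm; a back plate 140 mm high, 28 mm behind the bore axis (towards its +x); two level aluminium lugs (the bushings) 56 x 44 mm, 18 mm thick, each with an upright through bore of 14 mm with a 2 mm lead-in, one above the other on the same axis. Lower lug from 62 to 80 mm above the table, upper lug from 120 to 138 mm. Origin on the bore axis at table level, z up, +y across
- upper_bushing (a point): centre of the upper bushing's top mouth, 138 mm above the table
- lower_bushing (a point): centre of the lower bushing's bottom mouth, 62 mm above the table
- mug: white enamel mug, 84 x 110 x 82 mm, bystander; origin at the centre of its underside
- grease_tin: round closed tin, 68 mm in diameter, 30 mm high, bystander; origin at the centre of its underside
- spare_finger: curved plastic finger lying flat, 54 x 113 x 8 mm, bystander; origin at the centre of its underside
There are look-alikes about, which are no part of the job. What is shaped like the long_pin but blue is not meant.

How it is judged (in metres and radians):
On the way, in this order (a step that is already met when the one before it is completed fails the run):
1. the long pin, held in the gripper, stands with its tip on the bottom of the gauge tube (z of long_pin_tip in the frame of gauge_floor below 0.005 m and horizontal distance between long_pin_tip and gauge_floor below 0.007 m and contact force between the fingers and long_pin above 1 N), for 0.1 s.
2. the pin's tip has come through the upper bushing and is in the gap above the lower one (z of long_pin_tip in the frame of bracket between 0.078 and 0.118 m and horizontal distance between long_pin_tip and bracket below 0.01 m and angle between long_pin's own z axis and vertical below 0.15 rad and contact force between the fingers and long_pin above 1 N), for 0.04 s.
3. the held pin spans both bushings with its tip out below the lower one (z of long_pin_tip in the frame of bracket between 0.018 and 0.056 m and horizontal distance between long_pin_tip and bracket below 0.008 m and horizontal distance between long_pin_grip and bracket below 0.012 m and angle between long_pin's own z axis and vertical below 0.08 rad and contact force between the fingers and long_pin above 1 N and linear speed of long_pin below 0.03 m/s), for 0.2 s.
At the end, for the whole second after the job is handed in: The fingers hold the long pin (over 1 N) at rest, upright within 0.08 rad, through both bushings: tip within 8 mm and grip within 12 mm of the bore axis, tip 6 to 44 mm below the lower bushing, clear of the base. The short pin is still upright in the rack (all of step 3 and angle between short_pin's own z axis and vertical below 0.2 rad and distance of short_pin from where it was at the start of the episode below 0.02 m); the arm keeps its last pose, push and grip.
It fails at once if the short pin is moved by more than 20 mm (distance of short_pin from where it was at the start of the episode above 0.02 m).
It fails at once if the mug is moved by more than 30 mm (distance of mug from where it was at the start of the episode above 0.03 m).
It fails at once if the grease tin is moved by more than 30 mm (distance of grease_tin from where it was at the start of the episode above 0.03 m).
It fails at once if the spare finger is moved by more than 30 mm (distance of spare_finger from where it was at the start of the episode above 0.03 m).
It also fails if it takes over 61 s, if anything falls off the work surface, if the arm or the gripper's body presses on something with over 40 N, if the wrist force passes 120 N, or if a joint passes its speed limit or range.

## Working session

There is one attempt and no reset: what is moved stays moved. The work goes in short steps, Python scripts to look and compute and a shell command to move; the robot and the scene stay as the last step left them, time stands still between calls to the robot, and variables do not carry over. Pictures are saved under pics/ and viewed, about 8 in all and at most 12, crops included, and the job is handed in when it is done.

```bash
mkdir -p pics; cat > h.py <<'E'
import numpy as np, cv2
from workcell import r
def snap(n,save=None):
    s=r.snapshot(n)
    if save: cv2.imwrite('pics/'+save+'.png',s['pixels'][:,:,::-1])
    return s
def ray(s,u,v):
    K=np.array(s['K']);d=np.array([(u-K[0,2])/K[0,0],(v-K[1,2])/K[1,1]])
    x=d.copy()
    for _ in range(20): x=d/(1+s['k1']*(x@x))
    w=np.array(s['rotation'])@np.array([x[0],x[1],1]);return np.array(s['origin']),w/np.linalg.norm(w)
def onz(s,u,v,z):
    o,w=ray(s,u,v);return o+w*(z-o[2])/w[2]
def proj(s,p):
    c=np.array(s['rotation']).T@(np.array(p)-s['origin']);x=c[:2]/c[2];x=x*(1+s['k1']*(x@x))
    K=np.array(s['K']);return np.array([K[0,0]*x[0]+K[0,2],K[1,1]*x[1]+K[1,2]])
E
python3 - <<'E'
from h import *
import pickle
S={n:snap(n,n+'0') for n in('scene','side','wrist')}
pickle.dump(S,open('S0.pkl','wb'))
for n in S: print(n,np.round(S[n]['origin'],3),np.round(np.array(S[n]['rotation'])[:,2],2),np.array(S[n]['K'])[0,0])
print(r.sense(), r.tcp_to_grasp)
E
```

```text
scene [ 0.522 -0.928  1.067] [ 0.03  0.71 -0.7 ] 424.9856908868062
side [0.197 0.815 0.592] [ 0.38 -0.79 -0.48] 390.9178766970282
wrist [0.599 0.076 0.373] [-0.   -0.3  -0.95] 290.6206695782537
{'t': 0.15, 'joint_positions': array([-6.59403397e+00,  2.05910169e+01,  8.65841064e+01, -6.53906067e-05,
        7.29073866e+01, -6.59654878e+00]), 'qd': array([-0.07068961, -0.04842949, -0.17309394,  0.03899209, -0.00354685,
       -0.06511989]), 'joint_efforts': array([ 1.72794025e-04, -5.28028965e+01, -2.78930157e+01, -4.07995576e-04,
        8.21093854e-03, -1.54210170e-05]), 'position': array([5.99488948e-01, 5.84381192e-05, 2.30624287e-01]), 'orientation': array([[-4.41102687e-05,  9.99998976e-01, -1.43066846e-03],
       [ 9.99999986e-01,  4.43453507e-05,  1.64284888e-04],
       [ 1.64348163e-04, -1.43066119e-03, -9.99998963e-01]]), 'wrist_force': array([-0.18861374,  0.30942153,  0.21779296]), 'wrist_torque': array([ 0.00730626, -0.01329986,  0.00573096]), 'width': 0.08543069972643781} 0.0187
```

View pics/scene0.png

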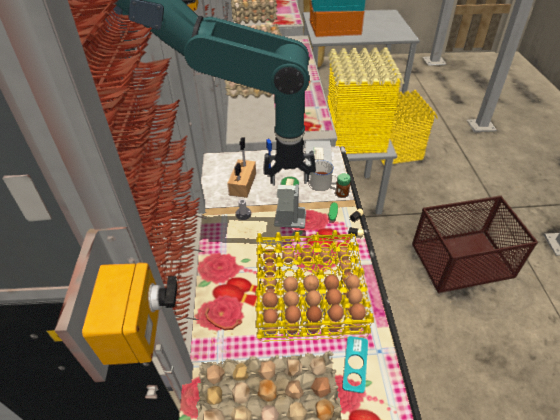

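View pics/side0.png

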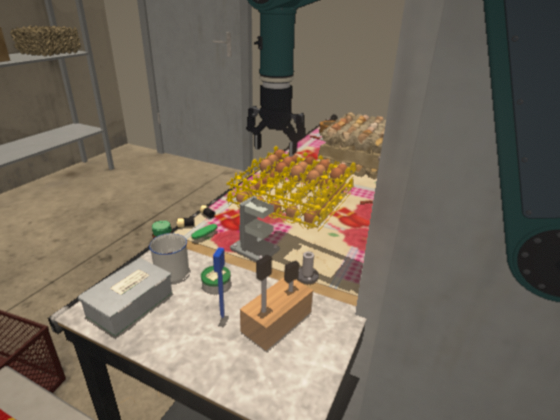

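The scene view shows the rack near (242,178) with two black-headed pins, the gauge at (243,210), the bracket at (288,205), and a blue pin at (268,150). In the side view the rack is at (278,310). The black-grip long pin is at (264,268), the short pin at (291,272), and the blue look-alike at (219,262). Next I'll enlarge both to confirm.

```bash
python3 - <<'E'
import cv2
a=cv2.imread('pics/scene0.png')[130:235,220:350];cv2.imwrite('pics/c1.png',cv2.resize(a,None,fx=5.7,fy=5.7,interpolation=cv2.INTER_CUBIC))
a=cv2.imread('pics/side0.png')[185:355,190:330];cv2.imwrite('pics/c2.png',cv2.resize(a,None,fx=3.5,fy=3.5,interpolation=cv2.INTER_CUBIC))
E
```

```text
(no output)
```

View pics/c1.png

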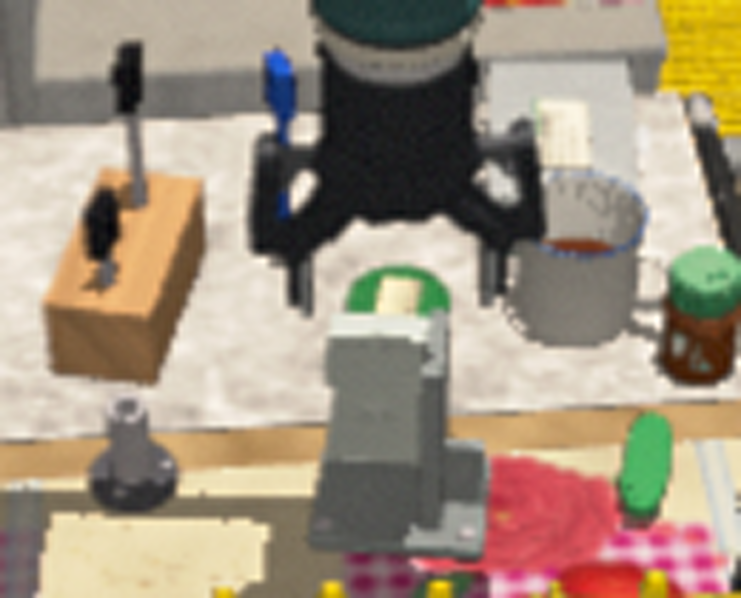

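View pics/c2.png

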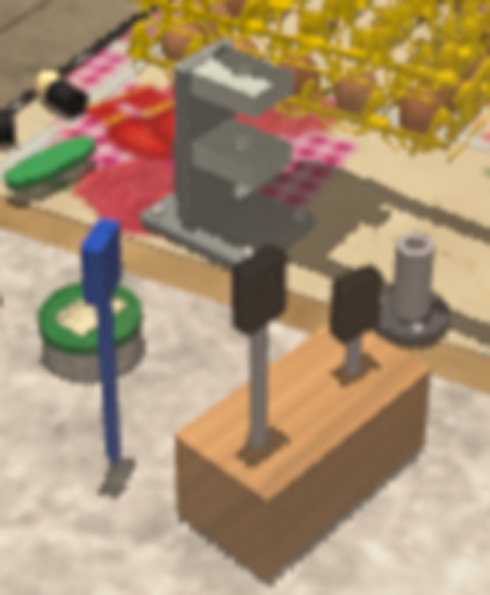

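View pics/wrist0.png

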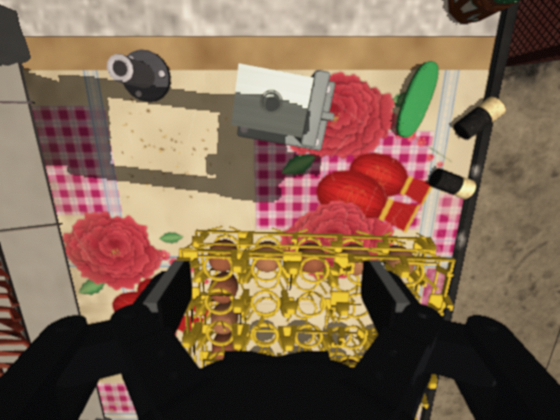

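Candidates, in c2 pixels: black-grip pin at (258,290) with a long shank showing above the rack, black-grip pin at (355,305) with a short shank, and a blue pin at (100,260) on the table. The first is the long_pin because it is black and its shank stands tallest, at side (264,268) and scene (242,144). The wrist view shows the bracket's upper bore at (270,101) and the gauge mouth at (121,67).

```bash
python3 - <<'E'
from h import *
import pickle
S=pickle.load(open('S0.pkl','rb'))
def cs(x,y): return (x+.5)/5.7-.5+220,(y+.5)/5.7-.5+130
def cd(x,y): return (x+.5)/3.5-.5+190,(y+.5)/3.5-.5+185
def tri(s1,p1,s2,p2):
    A=[];b=[]
    M=np.zeros((3,3));c=np.zeros(3);L=[ray(s1,*p1),ray(s2,*p2)]
    for o,w in L: P=np.eye(3)-np.outer(w,w);M+=P;c+=P@o
    x=np.linalg.solve(M,c);return x,[np.linalg.norm(np.cross(x-o,w)) for o,w in L]
sc,sd,wr=S['scene'],S['side'],S['wrist']
R=lambda a:np.round(a,4)
print('rack scene',[R(onz(sc,*cs(*p),.06))[:2] for p in[(105,168),(205,180),(157,315),(47,302)]])
print('rack side',[R(onz(sd,*cd(*p),.06))[:2] for p in[(177,437),(267,500),(432,370),(340,318)]])
print('long shank base sc/sd',R(onz(sc,*cs(139,203),.06)),R(onz(sd,*cd(259,443),.06)))
print('short base',R(onz(sc,*cs(104,283),.06)),R(onz(sd,*cd(354,372),.06)))
print('long grip',tri(sc,cs(128,78),sd,cd(258,290)))
print('short grip',tri(sc,cs(102,225),sd,cd(355,305)))
print('bracket top wrist',R(onz(wr,270,101,.138)),'gauge wrist',R(onz(wr,121,67,.065)))
print('gauge sc/sd',R(onz(sc,*cs(126,409),.065)),R(onz(sd,*cd(414,242),.065)))
print('bracket lug corners wrist z.138',[R(onz(wr,*p,.138))[:2] for p in[(240,64),(312,76),(303,147),(235,130)]])
print('blue',tri(sc,cs(279,85),sd,cd(101,262)))
print('tin', R(onz(sc,*cs(398,298),.03)),'mug',R(onz(sc,*cs(590,215),.08)))
print(np.round(wr['rotation'],3))
E
```

```text
rack scene [array([0.4305, 0.3604]), array([0.4971, 0.3416]), array([0.4638, 0.2092]), array([0.3946, 0.2275])]
rack side [array([0.4948, 0.3421]), array([0.4304, 0.3595]), array([0.3922, 0.2263]), array([0.4596, 0.2085])]
long shank base sc/sd [0.4531 0.3212 0.06  ] [0.4533 0.3253 0.06  ]
short base [0.4305 0.2426 0.06  ] [0.4316 0.2491 0.06  ]
long grip (array([0.45478054, 0.3226348 , 0.16067116]), [np.float64(0.0012104397701587148), np.float64(0.0012104397701586502)])
short grip (array([0.43376799, 0.24565527, 0.10530774]), [np.float64(0.0007551415821596551), np.float64(0.0007551415821594878)])
bracket top wrist [0.594  0.0881 0.138 ] gauge wrist [0.4488 0.1228 0.065 ]
gauge sc/sd [0.4446 0.1206 0.065 ] [0.4474 0.1205 0.065 ]
bracket lug corners wrist z.138 [array([0.5722, 0.1136]), array([0.6252, 0.1055]), array([0.62  , 0.0538]), array([0.5665, 0.0669])]
blue (array([0.54934127, 0.32528706, 0.14683935]), [np.float64(0.0007787299318565078), np.float64(0.0007787299318565868)])
tin [0.618  0.2464 0.03  ] mug [0.7421 0.2593 0.08  ]
[[ 1.     0.    -0.002]
 [-0.    -0.955 -0.298]
 [-0.002  0.298 -0.955]]
```

```bash
python3 -m inch '[[0,0,0,-0.06,0,0,0],[0,0.05,-0.025,-0.08,0,0,0.05],[0,0.1,-0.05,-0.08,0,0,0.1],[0,0.15,-0.075,-0.08,0,0,0.15],[0,0.2,-0.1,-0.08,0,0,0.2],[0,0.25,-0.125,-0.08,0,0,0.262],[0,0.29,-0.145,-0.08,0,0,0.262],[0,0.29,-0.145,-0.08,0,0,0.262],[0,0.29,-0.145,-0.08,0,0,0.262]]' 40
python3 - <<'E'
from h import *
import pickle
s=snap('wrist','w1');pickle.dump(s,open('w1.pkl','wb'))
print(proj(s,[.455,.3226,.18]),proj(s,[.435,.2454,.125]))
x=r.sense();print(np.round(x['orientation'],3))
E
```

```text
t: 1.27
position: [0.455, 0.2896, 0.3111]
orientation: [[0.258, 0.966, -0.0], [0.966, -0.258, -0.001], [-0.001, 0.0, -1.0]]
wrist_force: [0.1, 0.2, 0.3]
width: 0.0855
[267.70719351 166.35972105] [270.10496347 224.96874172]
[[ 0.259  0.966 -0.   ]
 [ 0.966 -0.259 -0.001]
 [-0.001  0.    -1.   ]]
```

View pics/w1.png

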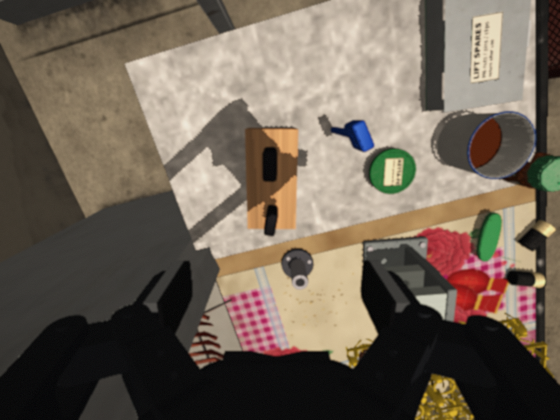

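The wrist view shows the long pin's tab at (269,164) and the short pin's at (271,220), both roughly aligned with the rack. I'll measure them with a mask.

```bash
python3 - <<'E'
from h import *
import pickle
s=pickle.load(open('w1.pkl','rb'));im=s['pixels']
m=(im.max(2)<45).astype(np.uint8);m[:,:247]=0;m[:,297:]=0;m[:128]=0;m[240:]=0
n,l,st,c=cv2.connectedComponentsWithStats(m)
for i in range(1,n):
    if st[i,4]>60:
        p=np.argwhere(l==i)[:,::-1].astype(np.float32)
        b=cv2.boxPoints(cv2.minAreaRect(p));print(st[i],c[i],b.round(1).tolist())
        w=np.array([onz(s,*q,.18)[:2] for q in b]);print(w.round(4).tolist(),w.mean(0))
E
python3 -c "
import cv2;a=cv2.imread('pics/w1.png')[120:250,230:330];cv2.imwrite('pics/c3.png',cv2.resize(a,None,fx=4.5,fy=4.5,interpolation=cv2.INTER_CUBIC))"
```

```text
[263 147  14  34 452] [269.4380531  163.78539823] [[263.0, 147.0], [276.0, 147.0], [276.0, 180.0], [263.0, 180.0]]
[[0.4556, 0.341], [0.4672, 0.3379], [0.4592, 0.3079], [0.4472, 0.3112]] [0.45727729 0.32450841]
[265 205  12  30 271] [270.39852399 219.43173432] [[262.79998779296875, 233.0], [267.6000061035156, 204.3000030517578], [277.5, 205.89999389648438], [272.70001220703125, 234.60000610351562]]
[[0.4322, 0.2587], [0.445, 0.2867], [0.4539, 0.2825], [0.4414, 0.2544]] [0.44311094 0.27058763]
```

View pics/c3.png

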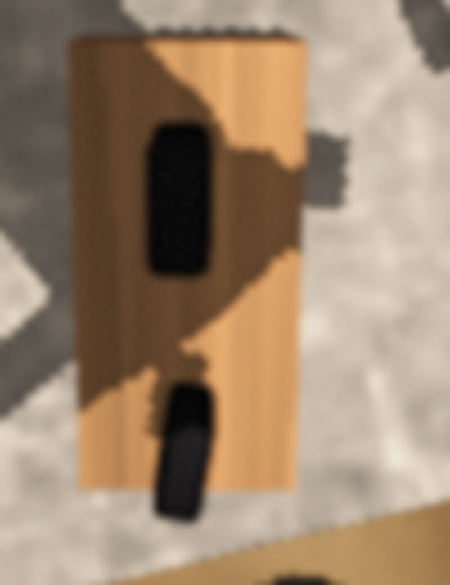

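```bash
python3 -m inch '[[0,0.033,-0.0077,0,0,0,0],[0,0.033,-0.0077,0.04,0,0,0],[0,0.033,-0.0077,0.08,0,0,0],[0,0.033,-0.0077,0.12,0,0,0],[0,0.033,-0.0077,0.15,0,0,0],[0,0.033,-0.0077,0.168,0,0,0],[0,0.033,-0.0077,0.168,0,0,0],[0,0.033,-0.0077,0.168,0,0,0]]' 60
python3 -m inch '[[0.5,0,0,0,0,0,0],[0.7,0,0,0,0,0,0],[1,0,0,0,0,0,0],[1,0,0,0,0,0,0],[1,0,0,0,0,0,0],[1,0,0,0,0,0,0],[1,0,0,0,0,0,0],[1,0,0,0,0,0,0]]' 60
```

```text
t: 2.33
position: [0.4572, 0.3234, 0.144]
orientation: [[0.26, 0.966, 0.001], [0.966, -0.26, 0.0], [0.001, 0.001, -1.0]]
wrist_force: [0.2, 0.7, 0.1]
width: 0.0853
t: 3.32
position: [0.4563, 0.324, 0.1435]
orientation: [[0.259, 0.966, 0.0], [0.966, -0.259, 0.0], [0.0, 0.0, -1.0]]
wrist_force: [0.5, -0.3, 4.9]
width: 0.0133
```

```bash
python3 -m inch '[[1,0,0,-0.01,0,0,0],[1,0,0,-0.025,0,0,0],[1,0,0,-0.04,0,0,0],[1,0,0,-0.055,0,0,0],[1,0,0,-0.075,0,0,0],[1,0,0,-0.1,0,0,0],[1,0,0,-0.12,0,0,0],[1,0,0,-0.14,0,0,0],[1,0,0,-0.14,0,0,0]]'
python3 - <<'E'
from h import *
import pickle
s=snap('scene','sc2');d=snap('side','sd2');pickle.dump((s,d),open('p2.pkl','wb'))
a=s['pixels'][90:220,220:300];b=d['pixels'][190:320,220:320]
cv2.imwrite('pics/c4.png',cv2.resize(np.hstack([a,b]),None,fx=4.4,fy=4.4,interpolation=cv2.INTER_CUBIC)[:,:,::-1])
x=r.sense();T=x['position'];print(T.round(4),x['width'],x['wrist_force'])
for v in(s,d): print(proj(v,T+[0,0,-.1265]))
E
```

```text
t: 4.45
position: [0.4568, 0.3243, 0.2855]
orientation: [[0.259, 0.966, 0.003], [0.966, -0.259, 0.002], [0.003, 0.002, -1.0]]
wrist_force: [0.0, 0.4, -2.0]
width: 0.0135
[0.4556 0.3237 0.2832] 0.01354238053653824 [-0.63554897 -0.62860992 -0.41727081]
[242.67272643 143.84226208]
[263.27240818 269.70941534]
```

View pics/c4.png

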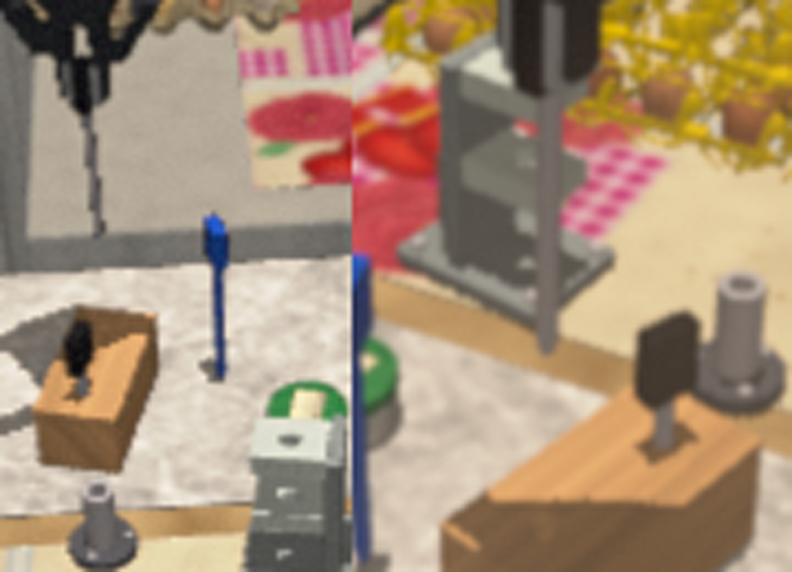

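Lifted: the pin is straight, with its tip at scene (242.6,142.8) and side (264.5,270), within about 1 px of where I predicted. The short pin is still in the rack. Next I'll refine the gauge and bracket positions.

```bash
python3 - <<'E'
from h import *
import pickle
s,d=pickle.load(open('p2.pkl','rb'));w=pickle.load(open('w1.pkl','rb'));w0=pickle.load(open('S0.pkl','rb'))['wrist']
print('brk sc',onz(s,285.7,189.6,.138),'w0',onz(w0,270,101,.138))
print('gauge',onz(s,241.6,200.9,.065),onz(d,307.8,254.3,.065),onz(w,299,281,.065),onz(w0,121,67,.065))
def C(p,f,n):
    a=p['pixels'];cv2.imwrite('pics/'+n,a)
# dark bore blobs, subpixel centroid of low-brightness weights
for nm,p,(u,v),h,z in(('brk sc',s,(286,190),4,.138),('brk w0',w0,(270,101),10,.138),('g sc',s,(242,201),3,.065),('g sd',d,(308,254),3,.065),('g w',w,(299,281),5,.065),('g w0',w0,(121,67),8,.065)):
    g=p['pixels'][v-h:v+h+1,u-h:u+h+1].mean(2)
    t=(g.min()+np.median(g))/2;y,x=np.nonzero(g<t);k=t-g[y,x]
    c=(u-h+(x*k).sum()/k.sum(),v-h+(y*k).sum()/k.sum())
    print(nm,np.round(c,1),onz(p,*c,z).round(4),len(x))
E
```

```text
brk sc [0.59286386 0.08726982 0.138     ] w0 [0.59400161 0.08812221 0.138     ]
gauge [0.44431969 0.12281343 0.065     ] [0.44685345 0.12254465 0.065     ] [0.44618192 0.12489872 0.065     ] [0.44883253 0.12276693 0.065     ]
brk sc [285.2 190.6] [0.5907 0.0827 0.138 ] 14
brk w0 [272.  103.5] [0.5955 0.0863 0.138 ] 140
g sc [242.3 202.6] [0.4467 0.1141 0.065 ] 17
g sd [308.1 254.2] [0.4463 0.1218 0.065 ] 11
g w [299.8 282. ] [0.4469 0.123  0.065 ] 44
g w0 [119.3  67.7] [0.4471 0.1222 0.065 ] 127
```

```bash
python3 -m inch '[[1,-0.02,0.0044,0,0,0,0],[1,-0.05,0.011,0,0,0,0],[1,-0.08,0.0176,0,0,0,0],[1,-0.11,0.0242,0,0,0,0],[1,-0.14,0.031,0,0,0,0],[1,-0.17,0.037,0,0,0,0],[1,-0.19,0.042,0,0,0,0],[1,-0.1966,0.0432,0.01,0,0,0],[1,-0.1966,0.0432,0.04,0,0,0],[1,-0.1966,0.0432,0.07,0,0,0],[1,-0.1966,0.0432,0.07,0,0,0],[1,-0.1966,0.0432,0.07,0,0,0]]'
python3 - <<'E'
from h import *
import pickle
P=[snap(n) for n in('scene','side','wrist')];pickle.dump(P,open('p3.pkl','wb'))
s,d,w=[p['pixels'] for p in P]
x=r.sense();T=x['position'];print(T.round(4),x['width'])
for v in P: print(proj(v,T+[0,0,-.1265]),proj(v,[.4468,.1228,.065]))
u=[s[150:220,205:275],d[210:280,270:340],w[200:300,250:350]]
cv2.imwrite('pics/c5.png',np.hstack([cv2.resize(a,(390,390),interpolation=cv2.INTER_CUBIC) for a in u[:2]])[:,:,::-1])
E
```

```text
t: 6.05
position: [0.447, 0.1229, 0.2136]
orientation: [[0.259, 0.966, -0.0], [0.966, -0.259, 0.0], [0.0, -0.0, -1.0]]
wrist_force: [-0.3, 0.0, -1.0]
width: 0.0134
[0.4478 0.123  0.2144] 0.013486345254718252
[242.08055211 195.91715172] [242.32707792 200.86070596]
[307.97483353 246.05513189] [307.77904649 254.36455896]
[276.5217169  200.41304581] [275.63402158 194.83139501]
```

View pics/c5.png

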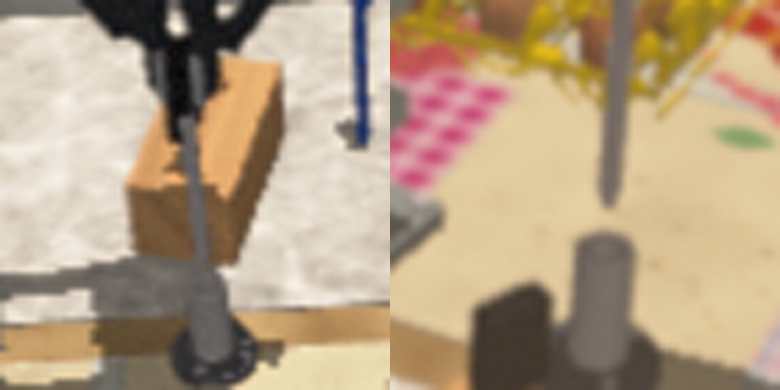

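The side view shows the tip at (308.6,246.4) over the mouth, whose centre is near (308,254). In the scene view both sit at u≈242. That is aligned to about 1 mm, so I'll descend.

```bash
python3 -m inch '[[1,0,0,0.01,0,0,0],[1,0,0,0.018,0,0,0],[1,0,0,0.025,0,0,0],[1,0,0,0.033,0,0,0],[1,0,0,0.033,0,0,0]]'

```

```text
t: 6.82
position: [0.4464, 0.1228, 0.1795]
orientation: [[0.259, 0.966, -0.002], [0.966, -0.259, -0.0], [-0.0, -0.001, -1.0]]
wrist_force: [-0.7, -0.2, -1.2]
width: 0.0134
```

```bash
python3 -m inch '[[1,0,0,0.01,0,0,0],[1,0,0,0.02,0,0,0],[1,0,0,0.028,0,0,0],[1,0,0,0.033,0,0,0],[1,0,0,0.036,0,0,0],[1,0,0,0.0375,0,0,0],[1,0,0,0.0375,0,0,0],[1,0,0,0.0375,0,0,0]]'

```

```text
t: 7.82
position: [0.4471, 0.1228, 0.1435]
orientation: [[0.259, 0.966, 0.0], [0.966, -0.259, 0.0], [0.0, 0.0, -1.0]]
wrist_force: [-1.5, -0.2, 6.0]
width: 0.013
```

```bash
python3 -m inch '[[1,0,0,0.0005,0,0,0],[1,0,0,0.0005,0,0,0],[1,0,0,-0.01,0,0,0],[1,0,0,-0.025,0,0,0],[1,0,0,-0.04,0,0,0],[1,0,0,-0.055,0,0,0],[1,0,0,-0.075,0,0,0],[1,0,0,-0.1,0,0,0],[1,0,0,-0.125,0,0,0],[1,0,0,-0.145,0,0,0],[1,0,0,-0.145,0,0,0],[1,0,0,-0.145,0,0,0]]'
python3 - <<'E'
from h import *
x=r.sense();R=x['orientation'];print(x['position'].round(4),x['wrist_force'],(R.T@(np.array([.594,.0872,x['position'][2]])-x['position'])).round(4))
E
```

```text
t: 9.32
position: [0.4464, 0.1227, 0.2872]
orientation: [[0.259, 0.966, -0.001], [0.966, -0.259, -0.0], [-0.0, -0.001, -1.0]]
wrist_force: [-0.1, 0.2, -0.7]
width: 0.0132
[0.4464 0.1227 0.2872] [-0.12457551  0.21238862 -0.67224105] [ 3.900e-03  1.517e-01 -1.000e-04]
```

```bash
python3 -m inch '[[1,0.001,0.02,0,0,0,0],[1,0.002,0.05,0,0,0,0],[1,0.003,0.08,0,0,0,0],[1,0.003,0.11,0,0,0,0],[1,0.004,0.135,0,0,0,0],[1,0.004,0.147,0,0,0,0],[1,0.004,0.1513,0,0,0,0],[1,0.004,0.1513,0.008,0,0,0],[1,0.004,0.1513,0.008,0,0,0],[1,0.004,0.1513,0.008,0,0,0]]'
python3 - <<'E'
from h import *
import pickle
P=[snap(n) for n in('scene','side','wrist')];pickle.dump(P,open('p4.pkl','wb'))
s,d,w=[p['pixels'] for p in P]
x=r.sense();T=x['position'];print(T.round(4),x['width'])
for v in P: print(proj(v,T+[0,0,-.1285]),proj(v,[.594,.0872,.138]))
u=[s[155:225,250:320],d[180:250,225:295]]
cv2.imwrite('pics/c6.png',np.hstack([cv2.resize(a,(390,390),interpolation=cv2.INTER_CUBIC) for a in u])[:,:,::-1])
E
```

```text
t: 10.58
position: [0.5934, 0.0877, 0.2798]
orientation: [[0.259, 0.966, -0.0], [0.966, -0.259, 0.0], [-0.0, -0.0, -1.0]]
wrist_force: [0.7, 1.0, -1.4]
width: 0.0131
[0.5939 0.0876 0.2801] 0.013491642781429536
[285.99950397 186.38326046] [286.05137169 189.59462556]
[258.79445201 200.07684312] [258.84743302 204.98833886]
[276.8442322  199.77379004] [276.96775798 196.47567404]
```

View pics/c6.png

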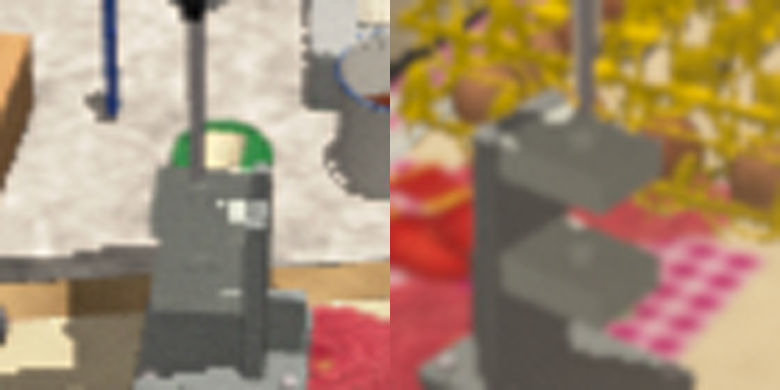

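In the side view the tip is at (260,199.7) and the bore at about (259.5,204). In the scene view the tip is at u=285.2 and the bore at about 285.7–286. That is within about 1–2 mm, inside the entry tolerance of about 4 mm, so I'll descend gently and watch the force.

```bash
python3 -m inch '[[1,0,0,0.006,0,0,0],[1,0,0,0.011,0,0,0],[1,0,0,0.016,0,0,0],[1,0,0,0.02,0,0,0],[1,0,0,0.024,0,0,0],[1,0,0,0.024,0,0,0]]'
```

```text
t: 11.48
position: [0.5941, 0.0876, 0.2554]
orientation: [[0.259, 0.966, -0.0], [0.966, -0.259, 0.0], [0.0, -0.0, -1.0]]
wrist_force: [0.1, -0.2, -1.2]
width: 0.0134
```

```bash
python3 -m inch '[[1,0,0,0.006,0,0,0],[1,0,0,0.012,0,0,0],[1,0,0,0.018,0,0,0],[1,0,0,0.024,0,0,0],[1,0,0,0.03,0,0,0],[1,0,0,0.03,0,0,0],[1,0,0,0.03,0,0,0]]'
python3 - <<'E'
from h import *
P=[snap(n) for n in('scene','side')]
x=r.sense();T=x['position'];print(T.round(4),x['wrist_force'],x['wrist_torque'])
for v in P: print(proj(v,T+[0,0,-.1285]))
u=[P[0]['pixels'][155:225,250:320],P[1]['pixels'][180:250,225:295]]
cv2.imwrite('pics/c7.png',np.hstack([cv2.resize(a,(390,390),interpolation=cv2.INTER_CUBIC) for a in u])[:,:,::-1])
E
```

```text
t: 12.35
position: [0.594, 0.0876, 0.2256]
orientation: [[0.259, 0.966, -0.0], [0.966, -0.259, 0.0], [0.0, -0.0, -1.0]]
wrist_force: [0.8, 0.9, -1.4]
width: 0.0133
[0.594  0.0876 0.2258] [ 1.65380962  1.44533045 -1.97158983] [ 0.36056217 -0.21032388  0.01750473]
[286.12179565 198.61819341]
[258.75377049 219.53463096]
```

View pics/c7.png

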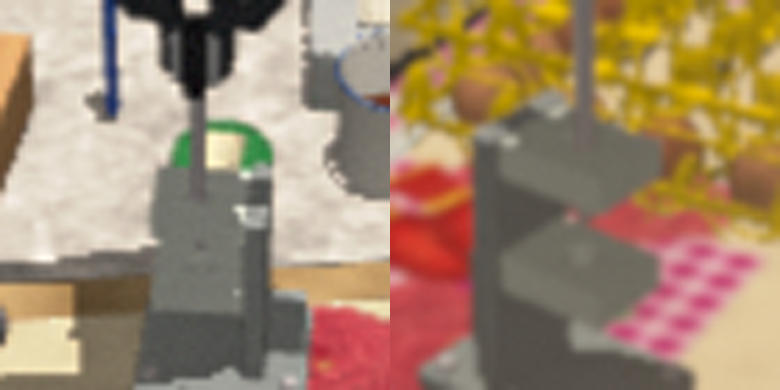

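No vertical resistance and only about 1.5 N sideways (+x,+y), with the shank entering the upper bore at scene (285.7,190). I'll shift about 0.6 mm that way and go on.

```bash
python3 -m inch '[[1,0.0005,0.0006,0,0,0,0],[1,0.0005,0.0006,0.006,0,0,0],[1,0.0005,0.0006,0.011,0,0,0],[1,0.0005,0.0006,0.016,0,0,0],[1,0.0005,0.0006,0.02,0,0,0],[1,0.0005,0.0006,0.024,0,0,0],[1,0.0005,0.0006,0.024,0,0,0]]'
python3 -c "
from h import *
for i in range(1):
  x=r.sense();print(x['wrist_force'],x['wrist_torque'])"
```

```text
t: 13.32
position: [0.5945, 0.0878, 0.2013]
orientation: [[0.259, 0.966, -0.001], [0.966, -0.259, -0.0], [-0.0, -0.001, -1.0]]
wrist_force: [-0.6, -0.1, -0.5]
width: 0.0133
[-0.57269179 -0.11600229 -0.49066937] [0.01260335 0.02060369 0.01862056]
```

```bash
python3 -m inch '[[1,0,0,0.006,0,0,0],[1,0,0,0.012,0,0,0],[1,0,0,0.018,0,0,0],[1,0,0,0.023,0,0,0],[1,0,0,0.028,0,0,0],[1,0,0,0.031,0,0,0],[1,0,0,0.031,0,0,0],[1,0,0,0.031,0,0,0],[1,0,0,0.031,0,0,0],[1,0,0,0.031,0,0,0]]'
python3 - <<'E'
from h import *
P=[snap(n) for n in('scene','side')]
x=r.sense();T=x['position'];print(T.round(4),x['wrist_force'],x['wrist_torque'])
for v in P: print(proj(v,T+[0,0,-.1285]),proj(v,T+[0,0,.0165]))
u=[P[0]['pixels'][150:220,220:290],P[1]['pixels'][180:270,215:305]]
cv2.imwrite('pics/c8.png',np.hstack([cv2.resize(a,(390,390),interpolation=cv2.INTER_CUBIC) for a in u])[:,:,::-1])
E
```

```text
t: 14.58
position: [0.5949, 0.0878, 0.1709]
orientation: [[0.259, 0.966, 0.0], [0.966, -0.259, 0.0], [0.0, 0.0, -1.0]]
wrist_force: [-0.6, 0.2, -0.9]
width: 0.0137
[0.5948 0.0878 0.1709] [-0.73019141 -0.63878588 -0.15049115] [0.01271485 0.00323685 0.00487783]
[286.44725434 210.26623474] [286.19726305 177.90583143]
[258.4160195  238.11725552] [258.4446855  186.62034337]
```

View pics/c8.png

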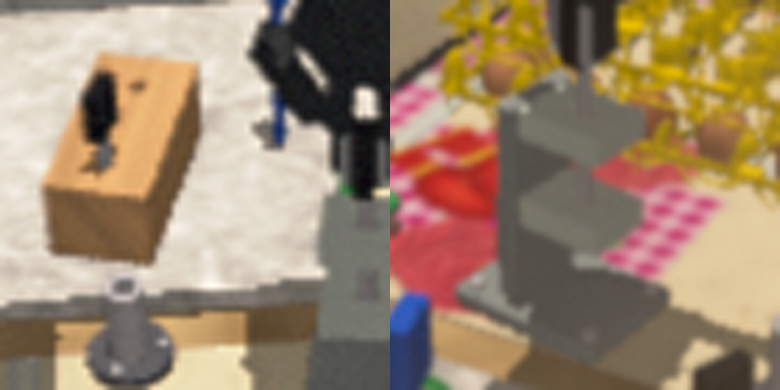

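The side view shows the shank through the upper lug, across the gap at (585,185), and into the lower lug. The tip works out at z≈0.042, there is no load on the pin, and the short pin is still upright in the rack. Handing in.

```bash
python3 -c "
from h import *
x=r.sense();print(x['t'],x['width'],np.abs(x['qd']).max());print(r.sign_off())"
```

```text
14.675 0.01328028019575359 0.1112912677493298
the job is handed in; nothing more can be done
None
```

I lifted the long black-grip pin from the rack, touched its tip to the gauge floor, drew it out and threaded it down through both bushings of the bracket. I handed the job in at 14.7 s with the gripper still holding the pin upright; sign-off gives no verdict.

**Gauge check:** the upward force on the tool rose to about 6 N at the bottom of the tube. It came at the same tool height as when the pin stood in the rack, whose hole floor is also at 15 mm, so the tip was on the tube's bottom.

**Final checks:**
- **Grip:** finger opening is about 13.3 mm on the 14 mm tab, at 60 N commanded.
- **Pin position:** the tip works out at z ≈ 42 mm, about 20 mm below the lower bushing. That comes from the tool height. The last picture shows the shank in the gap and entering the lower lug, but the tip below is hidden from both cameras.
- **At rest:** the tool is vertical, joint speeds are close to zero, and the wrist force is under 1 N.
- **Other things:** the last picture shows the short pin still upright in the rack. I never touched the mug, grease tin or spare finger, but I made no separate position check on them.

**Disagreement:** at the bracket, the pictures put the tip 1–2 mm towards −x of where the tool pose predicted. There was a side load of about 1.5–2 N in the upper bushing. A shift of about 0.8 mm removed it.

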